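Wind down the glue press with its tommy bar

ROBOT

A 6-joint arm with a two-finger parallel gripper is mounted at the origin on the work surface. World frame = base frame: x ahead of the robot, y to its left, z up, the work surface at z = 0. Lengths are in m, angles in rad, forces in N, time in s.
With the tool pointing down it reaches from about 0.225 to 0.875 m from the base axis. Payload 3.4 kg.
Tool frame: the origin (TCP) lies between the finger pads; the fingertips stand 11 mm ahead of it and the grasp point (between the pads) lies 8 mm behind it; z points along the fingers, y is the line along which they close (so a half turn about z gives the same grasp; the last joint's range is limited). The gripper opens to 85 mm and grips with 20 to 120 N. Pads are 22 mm wide; open, the fingers measure 114 mm over their backs; the gripper's body (76 mm by 85 mm) begins 54 mm behind the grasp point. The pads swing forward as they close: fully open they stand 13 mm farther back than shut.
Start: joints at [1.152, 0.276, 1.505, -0, 1.361, -0.121], TCP at [0.169, 0.55, 0.242] pointing down, gripper open.
Joint ranges: [-2.89, 2.89], [-0.75, 2.08], [0.22, 2.7], [-1.18, 4.32], [0.11, 2.71], [-2.7, 2.7]. Speed limits (rad/s): [2.57, 2.57, 3.14, 3.14, 3.14, 3.14].

INTERFACE

Orientations are given as a unit quaternion [w, x, y, z].
In Python, from rig import sensors, eyes, manip gives the robot as it stands.
- The arm moves only by the tool drive_tool, never from a script. Its argument "deltas" is a list of rows, each an object with "linear": the shift along the world's x, y, z in mm, a list of three; "twist": the turn about the world's z in degrees; "claw": the opening, from 0 (shut) to 1 (fully open). In form: [{"linear": [tx, ty, tz], "twist": twist, "claw": claw}, ...]. A call has 1 to 12 rows; each row is the pose to reach, as a shift and turn from the pose commanded when the call began; what a row does not reach only later rows make up. A row lasts 1/12 s, in which the tool goes at most 41.7 mm and 7.16 degrees, less where a joint would pass 70% of its speed; a pose out of reach is approached as far as the arm can. A call with a gripper value outside its range is refused whole. The fingers move at their own pace and stop on an object; "squeeze" is the grip in N (left out, the last holds). Time passes only in rows, so rows that repeat a pose let the fingers close. It gives the time, the measured TCP pose, the force, the opening and the grip force at its end, in the units of the state.
- sensors.get_state(): the state, without advancing time (a new reading comes with each control period).
- eyes.get_image(name): name is "side" or "top"; returns the picture (400x640x3 uint8, red, green, blue); there is no depth.
- eyes.camera_model(name): a dict with "intrinsics" (3x3 intrinsics, pixels), "R" (3x3) and "t" (3): a world point X has camera coordinates R X + t. Camera axes: x right, y down, z forward; pixel columns grow to the right and rows downward; lengths in m; the calibration is good to about 2 mm. A picture is of the moment at which its call begins. camera_model takes no time and is no camera call.
- manip.sign_off(): hands the job in; it is judged then, once.
The state is a dict: "clock": time; "qpos": joint angles; "qd": joint speeds; "effort": joint torques, N m; "position": TCP position; "ee_rot": TCP orientation; "contact_force": force on the tool from outside, world axes, zero at the start; "moment": the same for the moment, N m; "width": finger opening in m; "gripper_force": force on a finger pad.
Only numpy, scipy, OpenCV 4.12 (cv2) and the standard library are available. Lean on these libraries where they do the work, as an engineer would, in place of code of your own. Each camera call takes 0.05 s, during which the arm holds its last target. There are 200 camera calls.

TASK

A freshly glued wooden house blank lies in the small screw press. Slip the loose steel T-bar through the cross hole in the head of the press screw so that it sticks out on both sides, then swing the bar round clockwise (seen from above) until the screw stops tight. Leave the bar in the hole, and do not move the house, the paint tube or the jar standing around.

Things in the scene. Friction and masses are not known exactly. Their poses are not given: they have to be found in the camera images.
- press: Small glue press fixed to the table: wooden base 140 x 200 x 20 mm, two posts at y = +-78 mm of its frame, grey cross beam 40 mm (x) by 190 mm (y), its top 100 mm above the table (post nuts and central brass collar reach 106 mm). Origin: centre of the underside on the screw's axis, z up. The steel screw rises through the middle of the beam and carries a head above it.
- eye (a point): Centre of the cross hole in the screw's head. The head is a steel block 40 mm long (x of this frame) and 26 mm wide and high, nothing above it; the round hole, 14 mm in diameter, runs right through it along x. Its axis is 139 mm above the table at joint value 0 and sinks by 1 mm per radian. The frame turns with the screw; the bar may enter from either end.
- screw (a joint): Rotation of the press screw, rad; grows when turned clockwise seen from above (tightening). It starts anywhere from 0 to 2.2 and stops hard (tight) at 4.2. It stays where it is left; turning needs about 0.12 N m.
- bar: Loose steel T-bar (120 g) lying flat on its wooden rest, rod axis 35 mm above the table: round rod 10 mm in diameter, 160 mm long along x, with a cross piece of the same rod, 36 mm long, at its -x end (x = -80 mm) that cannot pass the hole. Plain end at x = +80 mm. Origin: half length, on the underside (5 mm below rod axis); centre of mass at x = -15 mm. Left or right of the press, any yaw.
- rest: Fixed low wooden rest for the T-bar: plywood base 190 x 60 x 8 mm with two flat-topped slats across it (60 mm along y), tops 30 mm above the table, at x = -93..-67 mm and x = +51..+73 mm; between them the bar is free for the fingers. Origin: centre of the underside; x along the bar.
- bar_mid (a point): Point on the rod axis of the T-bar at half its length; axes as the bar's.
- house: Bystander: upright plain wooden house shape, 30 x 60 mm, 100 mm to the eaves and 130 mm to the ridge, loose. Origin: centre of the underside.
- tube: Bystander: paint tube standing on its cap, 48 mm in diameter, 131 mm tall, loose. Origin: centre of the underside.
- jar: Bystander: closed paint jar, 56 mm in diameter, 65 mm tall, loose. Origin: centre of the underside.
There are look-alikes about, which are no part of the job. What is meant by the bar is not blue or purple, and is the smaller of those in its own colour.

How it is judged:
On the way, in this order (a step that is already met when the one before it is completed fails the run):
1. the T-bar is through the cross hole and out on both sides while the screw is still loose (below 3.2 rad) (x of bar_mid in the frame of eye between -0.06 and 0.06 m and y of bar_mid in the frame of eye between -0.012 and 0.012 m and z of bar_mid in the frame of eye between -0.012 and 0.012 m and angle between the x axis of bar and the x axis of eye, either way round below 0.25 rad and value of joint screw below 3.2 rad), for 0.2 s.
2. the screw is wound down tight with the bar through it (x of bar_mid in the frame of eye between -0.06 and 0.06 m and y of bar_mid in the frame of eye between -0.012 and 0.012 m and z of bar_mid in the frame of eye between -0.012 and 0.012 m and angle between the x axis of bar and the x axis of eye, either way round below 0.25 rad and value of joint screw above 4.1 rad), for 0.2 s.
At the end, for the whole second after the job is handed in: The screw stands within 0.1 rad of its tight stop (joint above 4.1); the T-bar rests in the cross hole, its mid-point within 60 mm of the hole's centre along the hole and 12 mm across it, within 0.25 rad of the hole's axis, at rest; house, tube and jar stand upright within 30 mm of where they were (all of step 2 and linear speed of bar below 0.02 m/s and angular speed of bar below 0.3 rad/s and distance of each of house, tube, jar from where it was at the start of the episode below 0.03 m and angle between each of house, tube, jar's own z axis and vertical below 0.3 rad); the robot touches nothing.
It fails at once if the house is knocked over or shifted by 30 mm (distance of house from where it was at the start of the episode above 0.03 m or angle between house's own z axis and vertical above 0.5 rad).
It fails at once if the tube is knocked over or shifted by 30 mm (distance of tube from where it was at the start of the episode above 0.03 m or angle between tube's own z axis and vertical above 0.5 rad).
It fails at once if the jar is knocked over or shifted by 30 mm (distance of jar from where it was at the start of the episode above 0.03 m or angle between jar's own z axis and vertical above 0.5 rad).
It also fails if it takes over 67 s, if anything falls off the work surface, if the arm or the gripper's body presses on something with over 40 N, if the wrist force passes 120 N, or if a joint passes its speed limit or range.

## Working session

There is one attempt and no reset: what is moved stays moved. The work goes in short steps, Python scripts to look and compute and a tool call to move; the robot and the scene stay as the last step left them, time stands still between calls to the robot, and variables do not carry over. Pictures are saved under pics/ and viewed, at most 10 in all, crops included, and the job is handed in when it is done.

Besides the shell and the picture viewer there is one more tool, called after "Emit:" in YAML: its name, and indented under it one key for each argument. drive_tool: Moves the arm, as the interface text tells. Its arguments: {"type":"object","properties":{"deltas":{"type":"array","items":{"type":"object","properties":{"linear":{"type":"array","items":{"type":"number"}},"twist":{"type":"number"},"claw":{"type":"number"}}}},"squeeze":{"type":"number"}},"required":["deltas"]}

```bash
ls; mkdir -p pics; python3 - <<'E'
from rig import sensors, eyes, manip
import cv2,numpy as np
for n in("side","top"):
    im=eyes.get_image(n); cv2.imwrite(f"pics/{n}0.png",im[:,:,::-1])
    m=eyes.camera_model(n); print(n,m); R=np.array(m["R"]);print(-R.T@np.array(m["t"]))
print(sensors.get_state())
E
```

```text
pics
side {'intrinsics': array([[371.24874492,   0.        , 323.63823302],
       [  0.        , 371.24874492, 203.40361556],
       [  0.        ,   0.        ,   1.        ]]), 'R': array([[-0.99537222, -0.09557448, -0.00998315],
       [-0.05971751,  0.69661541, -0.71495509],
       [ 0.07528587, -0.71105027, -0.6990991 ]]), 't': array([0.47391962, 0.10198403, 1.0966849 ])}
[0.39525177 0.75404907 0.84433664]
top {'intrinsics': array([[441.83864244,   0.        , 315.97964963],
       [  0.        , 441.83864244, 197.32992124],
       [  0.        ,   0.        ,   1.        ]]), 'R': array([[-1.74085813e-03, -9.99998456e-01, -2.40480772e-04],
       [-9.97310071e-01,  1.75379981e-03, -7.32771844e-02],
       [ 7.32774930e-02,  1.12268713e-04, -9.97311584e-01]]), 't': array([0.00537842, 0.47154678, 1.13962944])}
[0.38677852 0.00442347 1.17112055]
{'clock': 0.1, 'qpos': array([ 1.15200689e+00,  2.76509903e-01,  1.50600565e+00,  3.71919808e-06,
        1.36068000e+00, -1.21037522e-01]), 'qd': array([ 1.25245704e-03, -7.57754438e-04, -3.65554278e-03, -4.76867510e-04,
       -1.44412042e-03,  7.53708520e-05]), 'effort': array([ 1.11528261e-03, -4.17697692e+01, -2.46405548e+01, -3.00394340e-04,
        5.84016481e-03,  1.99274479e-05]), 'position': array([0.16853023, 0.54928025, 0.241539  ]), 'ee_rot': array([-2.15457135e-04,  1.48326953e-01,  9.88938053e-01, -7.71946019e-04]), 'contact_force': array([ 0.70864662, -1.03231352,  0.11452971]), 'moment': array([ 0.01623165, -0.00339549,  0.03470052]), 'gripper_force': 0.0, 'width': 0.0853846847341394}
```

View pics/side0.png

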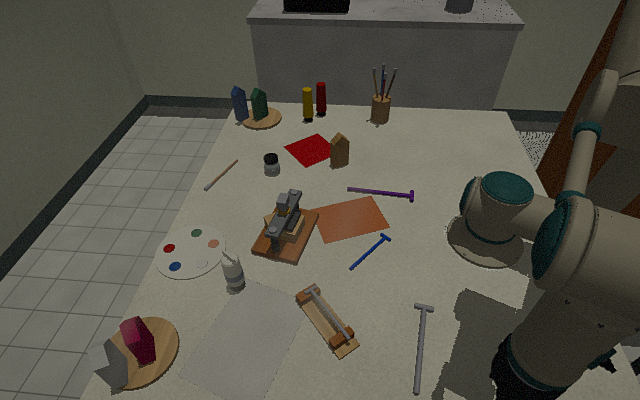

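View pics/top0.png

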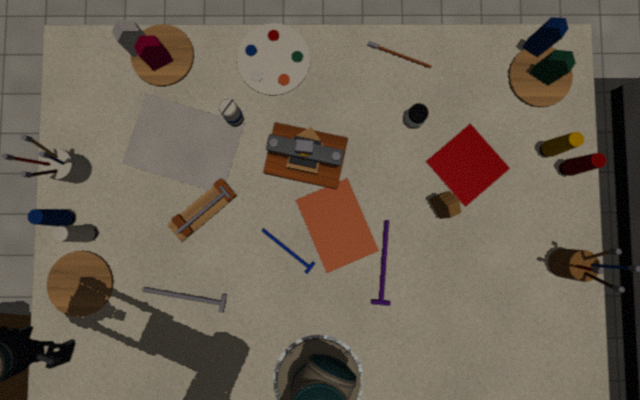

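The side and top views show four T-bars. Top-view pixels: grey on the rest (203,207), larger grey on the table (185,297), blue (288,250) and purple (383,262). I choose the small grey one on the rest. The press is at (306,150), the tube at (232,113), the jar at (416,116) and the house at (444,205). Next, a close crop of the bar and press.

```bash
python3 - <<'E'
import cv2,numpy as np
t=cv2.imread("pics/top0.png");s=cv2.imread("pics/side0.png")
a=cv2.resize(t[105:245,160:360],None,fx=4,fy=4,interpolation=cv2.INTER_CUBIC)
cv2.imwrite("pics/ct.png",cv2.convertScaleAbs(a,alpha=1.5))
b=cv2.resize(s[180:360,220:400],None,fx=3.3,fy=3.3,interpolation=cv2.INTER_CUBIC)
cv2.imwrite("pics/cs.png",cv2.convertScaleAbs(b,alpha=1.5))
E
```

```text
(no output)
```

View pics/ct.png

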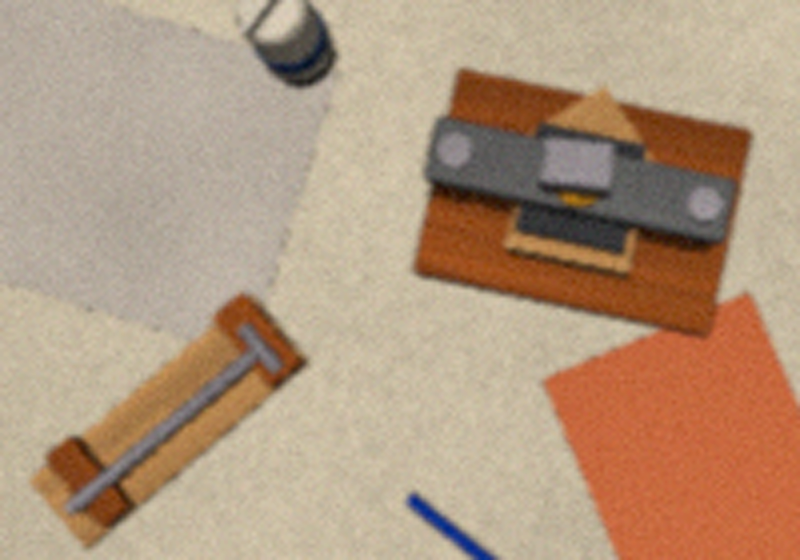

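View pics/cs.png

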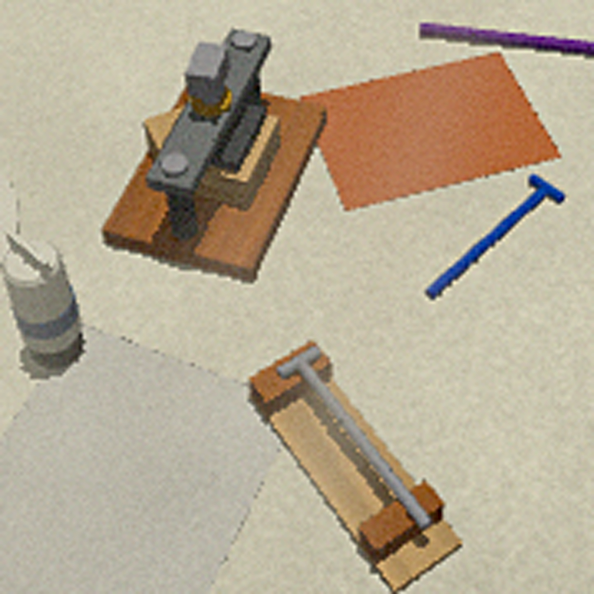

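Choice confirmed: the thin grey bar on the rest has its cross piece at crop (258,350), toward the press, and its plain end at (72,508). The head's long axis runs roughly sideways in the top image. Next I'll measure positions.

```bash
cat > h.py <<'E'
import numpy as np
from rig import eyes
def proj(n,X):
    m=eyes.camera_model(n);c=m["intrinsics"]@(m["R"]@np.array(X,float)+m["t"]);return c[:2]/c[2]
def back(n,uv,z):
    m=eyes.camera_model(n);d=m["R"].T@np.linalg.solve(m["intrinsics"],[uv[0],uv[1],1]);o=-m["R"].T@m["t"]
    return o+d*(z-o[2])/d[2]
E
python3 - <<'E'
from h import *
import cv2
T=lambda x,y:((x+.5)/4-.5+160,(y+.5)/4-.5+105); S=lambda x,y:((x+.5)/3.3-.5+220,(y+.5)/3.3-.5+180)
def p(l,v):print(l,np.round(v*1000,1))
p("nutL",back("top",T(455,150),.106));p("nutR",back("top",T(705,203),.106))
p("nutL s",back("side",S(174,163),.106));p("nutR s",back("side",S(243,39),.106))
for c in[(545,135),(613,142),(608,193),(541,186)]:p("head",back("top",T(*c),.151))
p("crossmid",back("top",T(260,348),.038));p("plain",back("top",T(72,508),.038))
p("cross s",back("side",S(300,362),.038));p("plain s",back("side",S(425,523),.038))
p("tube",back("top",(232,118),.06));p("jar",back("top",(417,116),.065));p("house",back("top",(444,205),.1))
# head segmentation
t=cv2.imread("pics/top0.png").astype(int)
print(t[132:158,292:318].sum(2)//3)
E
```

```text
nutL [600.3 108.2 106. ]
nutR [567.4 -44.1 106. ]
nutL s [601.4 111.9 106. ]
nutR s [568.6 -39.3 106. ]
head [600.   51.3 151. ]
head [595.8  11.6 151. ]
head [565.7  14.5 151. ]
head [569.9  53.6 151. ]
crossmid [485.2 239.7  38. ]
plain [382.7 358.5  38. ]
cross s [485.3 244.3  38. ]
plain s [384.4 363.5  38. ]
tube [672.1 218.8  60. ]
jar [ 675.1 -252.9   65. ]
house [ 446.3 -306.2  100. ]
[[ 52  47  47  46  47  45  46  55  57  71  80  88  90  86  84  85  85  85
   81  90  85  84  73  63  49  48]
 [ 48  50  50  46  54  51  56  66  77  82  90  89  88  87  87  81  86  86
   84  83  86  83  84  73  58  47]
 [ 50  48  46  46  56  64  72  79  83  85  91  81  83  82  84  89  89  86
   83  80  84  81  80  83  64  47]
 [ 49  47  46  46  55  72  72  80  81  83  86  84  85  81  88  86  83  83
   84  85  84  86  86  81  78  62]
 [ 48  53  44  40  42  45  52  59  69  78  69  75  79  79  84  86  85  83
   84  83  85  84  85  84  86  82]
 [ 56  52  43  38  35  38  39  40  42  49  53  51  63  68  68  78  75  82
   78  78  81  81  82  84  89  81]
 [ 57  53  38  31  38  46  39  41  41  39  35  37 
[... 1430 characters left out ...]
69  74  76
   83  81  69  57  63  63  59  55]
 [ 64  64  58  42  28  30  24  23  30  33  31  30  33  33  33  38  44  45
   47  52  55  61  64  66  62  64]
 [ 63  63  56  60  49  42  46  39  37  46  44  46  37  31  32  29  27  25
   27  33  46  59  64  64  64  63]
 [ 55  57  61  62  57  58  58  56  55  68  63  67  55  45  42  43  40  39
   35  43  51  64  68  68  64  66]
 [ 32  34  42  48  52  57  59  58  56  61  60  63  63  58  62  57  55  58
   58  64  61  65  64  65  61  64]
 [ 29  23  26  26  27  29  43  44  43  45  39  50  49  54  51  47  57  64
   67  63  63  70  65  66  64  67]
 [ 26  28  29  25  26  21  19  23  24  22  25  28  39  43  48  53  57  62
   65  62  60  63  62  68  67  66]]
```

Measured so far:
- **Screw axis:** about (584,34).
- **Hole axis:** yaw about 85°, so the joint is at about 1.4 rad.
- **Bar:** x points at yaw about 130°. I'll grip near (464,266).
- **Entry:** from the -y side, plain end toward +y.

First I move above the bar.

Emit:
drive_tool:
  deltas:
    - {"linear":[25,-24,-8],"twist":-3,"claw":0.6}
    - {"linear":[54,-52,-18],"twist":-8,"claw":0.6}
    - {"linear":[83,-80,-28],"twist":-14,"claw":0.6}
    - {"linear":[112,-107,-38],"twist":-20,"claw":0.6}
    - {"linear":[141,-135,-48],"twist":-26,"claw":0.6}
    - {"linear":[170,-163,-58],"twist":-32,"claw":0.6}
    - {"linear":[199,-190,-68],"twist":-32.5,"claw":0.6}
    - {"linear":[228,-218,-78],"twist":-32.5,"claw":0.6}
    - {"linear":[257,-246,-90],"twist":-32.5,"claw":0.6}
    - {"linear":[280,-268,-105],"twist":-32.5,"claw":0.6}
    - {"linear":[295,-283,-120],"twist":-32.5,"claw":0.6}
    - {"linear":[295,-283,-130],"twist":-32.5,"claw":0.6}
  squeeze: 60

```text
clock: 1.1
position: [0.4665, 0.2636, 0.1107]
ee_rot: [0.001, 0.421, 0.907, -0.001]
contact_force: [-0.5, -0.0, -0.6]
width: 0.0511
gripper_force: 0.0
```

```bash
python3 - <<'E'
from h import *
from rig import sensors
import cv2
s=sensors.get_state();print(s["clock"],s["position"],s["ee_rot"],s["qpos"],s["width"])
a=eyes.get_image("side")[230:370,260:400,::-1];b=eyes.get_image("top")[150:290,140:280,::-1]
cv2.imwrite("pics/p1.png",cv2.convertScaleAbs(cv2.resize(np.hstack([a,b]),(800,400),interpolation=cv2.INTER_CUBIC),alpha=1.5))
E
```

```text
1.1 [0.46647793 0.26356898 0.11072963] [ 6.14248934e-04  4.21013547e-01  9.07053878e-01 -6.92142718e-04] [ 0.38563352  0.32636612  1.78662259 -0.00215085  1.02877933 -0.31492783] 0.05114912071459277
```

View pics/p1.png

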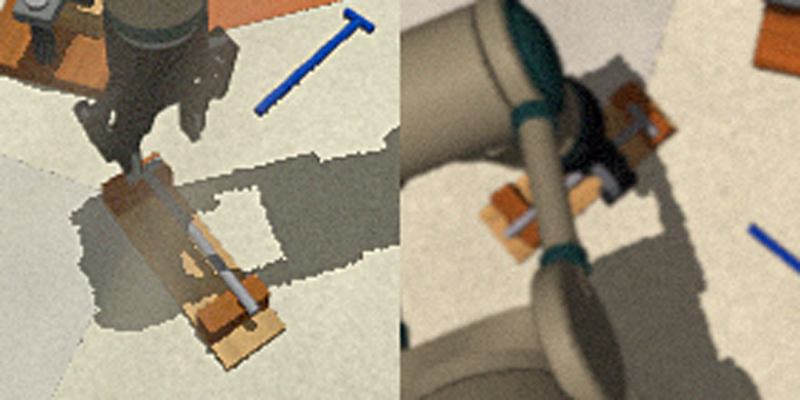

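The side crop shows the open fingers straddling the rod just ahead of the cross-piece slat. I'll descend and grip.

Emit:
drive_tool:
  deltas:
    - {"linear":[-2,2,-20],"claw":0.6}
    - {"linear":[-2,2,-40],"claw":0.6}
    - {"linear":[-2,2,-60],"claw":0.6}
    - {"linear":[-2,2,-75],"claw":0.6}
    - {"linear":[-2,2,-84],"claw":0.6}
    - {"linear":[-2,2,-84],"claw":0.5}
    - {"linear":[-2,2,-84],"claw":0.0}
    - {"linear":[-2,2,-84],"claw":0.0}
    - {"linear":[-2,2,-84],"claw":0.0}
    - {"linear":[-2,2,-84],"claw":0.0}
    - {"linear":[-2,2,-84],"claw":0.0}
    - {"linear":[-2,2,-84],"claw":0.0}
  squeeze: 60

```text
$.deltas[0]: bad value
```

Emit:
drive_tool:
  deltas:
    - {"linear":[-2,2,-20],"twist":0,"claw":0.6}
    - {"linear":[-2,2,-40],"twist":0,"claw":0.6}
    - {"linear":[-2,2,-60],"twist":0,"claw":0.6}
    - {"linear":[-2,2,-75],"twist":0,"claw":0.6}
    - {"linear":[-2,2,-84],"twist":0,"claw":0.6}
    - {"linear":[-2,2,-84],"twist":0,"claw":0.5}
    - {"linear":[-2,2,-84],"twist":0,"claw":0.0}
    - {"linear":[-2,2,-84],"twist":0,"claw":0.0}
    - {"linear":[-2,2,-84],"twist":0,"claw":0.0}
    - {"linear":[-2,2,-84],"twist":0,"claw":0.0}
    - {"linear":[-2,2,-84],"twist":0,"claw":0.0}
    - {"linear":[-2,2,-84],"twist":0,"claw":0.0}
  squeeze: 60

```text
clock: 2.2
position: [0.4624, 0.2693, 0.0296]
ee_rot: [0.001, 0.419, 0.908, 0.001]
contact_force: [-1.6, 0.3, 5.4]
width: 0.0077
gripper_force: 58.6
```

Emit:
drive_tool:
  deltas:
    - {"linear":[0,0,10],"twist":0,"claw":0.0}
    - {"linear":[0,0,35],"twist":0,"claw":0.0}
    - {"linear":[0,0,70],"twist":0,"claw":0.0}
    - {"linear":[5,-20,105],"twist":-3,"claw":0.0}
    - {"linear":[14,-52,135],"twist":-8,"claw":0.0}
    - {"linear":[24,-88,150],"twist":-13,"claw":0.0}
    - {"linear":[34,-124,150],"twist":-18,"claw":0.0}
    - {"linear":[44,-160,150],"twist":-23,"claw":0.0}
    - {"linear":[54,-196,150],"twist":-28,"claw":0.0}
    - {"linear":[64,-232,150],"twist":-33,"claw":0.0}
    - {"linear":[74,-268,150],"twist":-38,"claw":0.0}
    - {"linear":[84,-304,150],"twist":-42,"claw":0.0}

```text
clock: 3.2
position: [0.5455, -0.0373, 0.1789]
ee_rot: [0.0, 0.718, 0.696, 0.0]
contact_force: [0.8, -0.3, -0.3]
width: 0.0079
gripper_force: 58.7
```

```bash
python3 - <<'E'
from h import *
import cv2
from scipy.optimize import minimize
t=cv2.imread("pics/top0.png").astype(float).mean(2)
s=cv2.imread("pics/side0.png").astype(float).mean(2)
# head top face: template fit in top image, z=.1505, size 40x26
def fit(img,n,z,x0):
    def cost(p):
        c,si=np.cos(p[2]),np.sin(p[2]);R=np.array([[c,-si],[si,c]])
        def samp(a,b):
            P=[];
            for u in np.linspace(-1,1,25):
                P+=[(a*u,b),(a*u,-b),(a,b*u),(-a,b*u)]
            P=np.array(P)@R.T+p[:2]
            q=np.array([proj(n,[*v,z]) for v in P],np.float32)
            return cv2.remap(img.astype(np.float32),q[:,0],q[:,1],cv2.INTER_LINEAR).ravel()
        return samp(.0225,.0155).mean()-samp(.0175,.0105).mean()
    best=None
    for dx in(-.003,.003):
      for a in np.radians([80,85,90]):
        r=minimize(cost,[x0[0]+dx,x0[1],a],method="Nelder-Mead",options=dict(initial_simplex=[[x0[0]+dx,x0[1],a],[x0[0]+dx+.004,x0[1],a],[x0[0]+dx,x0[1]+.004,a],[x0[0]+dx,x0[1],a+.08]]))
        print(n,np.round([*r.x[:2]*1000,np.degrees(r.x[2]),r.fun],2))
fit(t,"top",.1505,(.583,.033)); 
fit(s,"side",.1505,(.584,.036))
E
```

```text
Traceback (most recent call last):
  File "h.py", line 4, in proj
    m=eyes.camera_model(n);c=m["intrinsics"]@(m["R"]@np.array(X,float)+m["t"]);return c[:2]/c[2]
ValueError: time passes only in moves, steps and waits
```

```bash
cat > h.py <<'E'
import numpy as np
from rig import eyes
M={n:eyes.camera_model(n) for n in("top","side")}
def proj(n,X):
    m=M[n];c=(np.atleast_2d(X)@m["R"].T+m["t"])@m["intrinsics"].T;return c[:,:2]/c[:,2:]
def back(n,uv,z):
    m=M[n];d=m["R"].T@np.linalg.solve(m["intrinsics"],[uv[0],uv[1],1]);o=-m["R"].T@m["t"]
    return o+d*(z-o[2])/d[2]
E
python3 - <<'E'
from h import *
import cv2
from scipy.optimize import minimize
def fit(n,z,x0):
    img=cv2.imread(f"pics/{n}0.png").astype(np.float32).mean(2)
    u=np.linspace(-1,1,25);e=np.ones(25)
    def cost(p):
        c,si=np.cos(p[2]),np.sin(p[2]);R=np.array([[c,-si],[si,c]])
        def samp(a,b):
            P=np.vstack([np.c_[a*u,b*e],np.c_[a*u,-b*e],np.c_[a*e,b*u],np.c_[-a*e,b*u]])@R.T+p[:2]
            q=proj(n,np.c_[P,z*np.ones(100)]).astype(np.float32)
            return cv2.remap(img,q[:,0].copy(),q[:,1].copy(),cv2.INTER_LINEAR).ravel()
        return samp(.0225,.0155).mean()-samp(.0175,.0105).mean()
    for dx in(-.003,.003):
      for a in np.radians([80,90]):
        q=np.array([x0[0]+dx,x0[1],a])
        r=minimize(cost,q,method="Nelder-Mead",options=dict(initial_simplex=q+np.vstack([np.zeros(3),np.diag([.004,.004,.08])])))
        print(n,np.round([*r.x[:2]*1000,np.degrees(r.x[2]),r.fun],2))
fit("top",.1505,(.583,.033)); fit("side",.1505,(.584,.036))
E
```

```text
top [583.68  32.32  82.74 -39.22]
top [583.73  32.27  82.68 -39.23]
top [583.73  32.32  82.63 -39.23]
top [583.73  32.3   82.62 -39.22]
side [584.41  34.19  83.77 -10.73]
side [583.83  34.25  91.67 -11.4 ]
side [584.61  33.8   96.12 -12.41]
side [584.69  33.74  96.4  -12.43]
```

Emit:
drive_tool:
  deltas:
    - {"linear":[8,-30,0],"twist":-2,"claw":0.0}
    - {"linear":[16,-60,-10],"twist":-3,"claw":0.0}
    - {"linear":[24,-85,-30],"twist":-3,"claw":0.0}
    - {"linear":[24,-90,-42],"twist":-3,"claw":0.0}
    - {"linear":[24,-90,-47],"twist":-3,"claw":0.0}
    - {"linear":[24,-90,-47],"twist":-3,"claw":0.0}

```text
clock: 3.7
position: [0.5682, -0.1252, 0.13]
ee_rot: [-0.002, 0.735, 0.678, -0.001]
contact_force: [0.3, 0.2, -1.8]
width: 0.0078
gripper_force: 58.7
```

```bash
python3 - <<'E'
from h import *
from rig import sensors
import cv2
s=sensors.get_state();print(s["clock"],s["position"],s["ee_rot"])
a=eyes.get_image("side")[:,:,::-1];b=eyes.get_image("top")[:,:,::-1]
cv2.imwrite("pics/side2.png",a);cv2.imwrite("pics/top2.png",b)
A=cv2.resize(a[140:240,250:370],(800,667),interpolation=cv2.INTER_CUBIC)[:600]
B=cv2.resize(b[110:200,270:390],(800,600),interpolation=cv2.INTER_CUBIC)
cv2.imwrite("pics/p2s.png",cv2.convertScaleAbs(A,alpha=1.5));cv2.imwrite("pics/p2t.png",cv2.convertScaleAbs(B,alpha=1.5))
E
```

```text
3.7 [ 0.56822733 -0.12516424  0.12999436] [-0.00187565  0.73516604  0.677884   -0.00080878]
```

View pics/p2s.png

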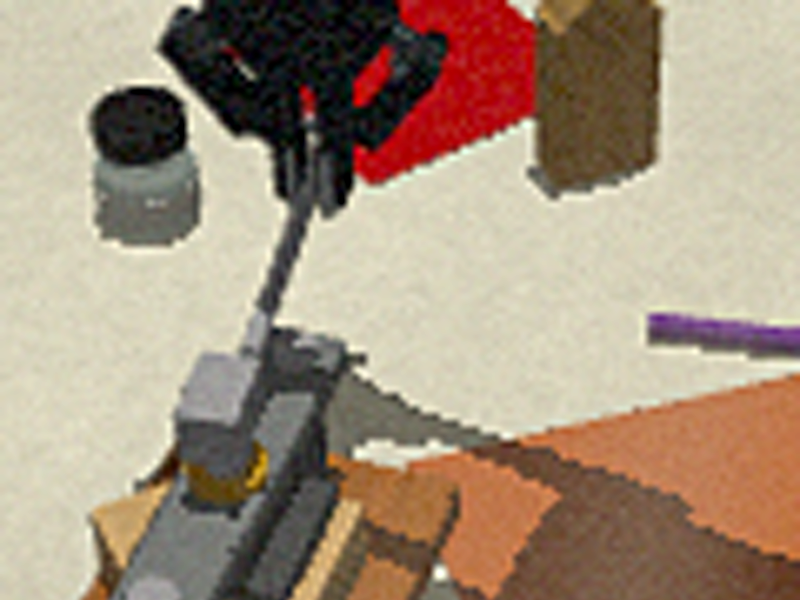

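View pics/p2t.png

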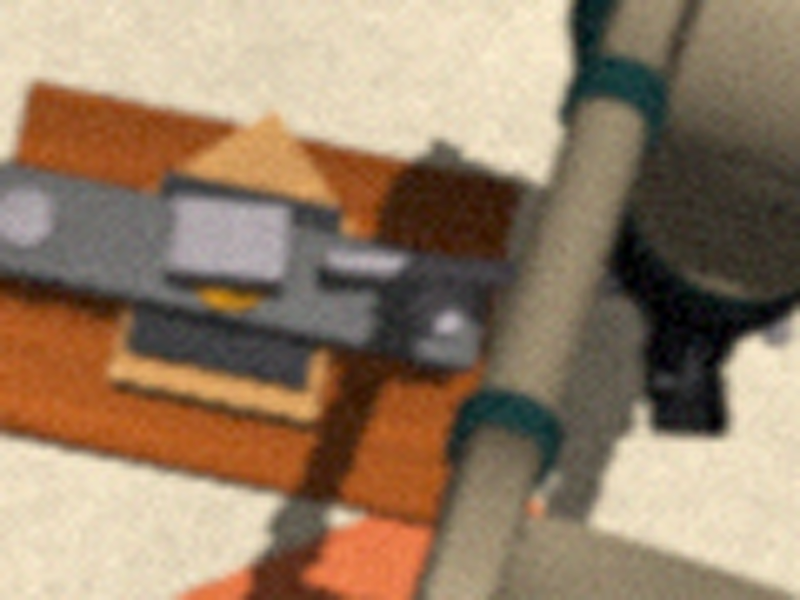

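The side view shows the rod tip just behind the head at about crop (255,335). In the top crop the tip is at about (322,262), the rod line is about y=262 to 270, and the head's top face is centred at (231,238). I'll compute the offset of the rod line from the hole in both cameras.

```bash
python3 - <<'E'
from h import *
import cv2
g=cv2.imread("pics/top2.png").mean(2)
print(g[143:156,316:348].astype(int))
S=lambda x,y:((x+.5)/6.667-.5+250,(y+.5)/6.667-.5+140); T=lambda x,y:((x+.5)/6.667-.5+270,(y+.5)/6.667-.5+110)
for z in(.135,.137,.139):
  # predicted rod edges in both views from TCP model
  d=np.array([np.cos(np.radians(85.4)),np.sin(np.radians(85.4)),0]);p0=np.array([.5682,-.1252,z])
  for n in("side","top"):
    q=proj(n,[p0+d*r for r in(.02,.06,.1,.126)])
    o=(250,140) if n=="side" else (270,110)
    print(n,z,np.round((q-o+.5)*6.667,0).tolist())
E
```

```text
[[ 50  43  42  45  50  77  84  76  57  57  39  24  28  23  31  28  26  20
   20  27  18  24  22  21  22  22  26  21  25  19  29  47]
 [ 63  55  50  47  53  79  87  76  69  60  43  30  26  21  25  26  24  26
   27  20  25  25  17  22  20  25  18  24  21  25  39  50]
 [ 72  68  69  65  63  70  75  68  64  55  39  28  30  22  30  30  23  31
   29  21  24  25  26  28  29  24  17  19  22  25  42  49]
 [ 74  74  72  72  71  74  71  66  67  57  42  36  31  27  29  33  18  30
   25  23  19  23  28  24  26  23  24  19  21  33  48  54]
 [ 77  77  75  85  87  89  81  78  76  76  72  64  57  48  44  35  25  29
   27  34  25  22  30  26  28  29  28  27  27  29  46  55]
 [ 72  73  74  96 107 103 103 106 107 105  99 100  89  89  74  55  42  37
   41  36  37  35  31  34  34  35  30  26  33  31  50  48]
 [ 71  70  67  85 102 107 114 110 117 114 117 118 116 108  81  56  40  43
   48  42  42  42  40  40  38  43  40  40  38  39  41  46]
 [ 72  54  43  57  67  78  82  85  91  89  96  97  94  81  56  44  45  47
   45  46  45  48  50  44  45  47  44  47  42  40  40  47]
 [ 71  55  27  34  37  45  46  53  5
[... 382 characters left out ...]
67  69  68  71  70  66  49  32  29  30  30  35  36  47
   48  45  45  45  39  38  37  29  27  30  42  43  52  62]
 [ 77  74  80  78  79  76  76  78  76  66  52  35  33  27  27  35  42  46
   45  47  48  49  48  40  40  33  27  28  44  45  55  62]]
side 0.135 [[307.0, 201.0], [287.0, 258.0], [265.0, 317.0], [250.0, 358.0]]
top 0.135 [[618.0, 285.0], [506.0, 276.0], [394.0, 268.0], [321.0, 262.0]]
side 0.137 [[307.0, 197.0], [286.0, 254.0], [265.0, 314.0], [250.0, 354.0]]
top 0.137 [[619.0, 284.0], [506.0, 275.0], [394.0, 267.0], [321.0, 261.0]]
side 0.139 [[307.0, 194.0], [286.0, 251.0], [264.0, 310.0], [249.0, 351.0]]
top 0.139 [[620.0, 283.0], [507.0, 274.0], [394.0, 265.0], [321.0, 260.0]]
```

The kinematic prediction matches both views, so the rod needs about +3 mm in x. Height is the weaker quantity, so I'll check the tip pixels in the side view.

```bash
python3 - <<'E'
from h import *
import cv2
g=cv2.imread("pics/side2.png").mean(2).astype(int)
print("cols 280..299");
for r in range(180,198): print(r,g[r,280:300])
d=np.array([np.cos(np.radians(85.4)),np.sin(np.radians(85.4)),0])
for z in(.1335,.1355,.1375,.1395):
  p0=np.array([.5682,-.1252,z]);e=np.array([d[1],-d[0],0])*.005
  tip=p0+d*.125
  print(z,"top",proj("top",[tip]).round(2),"side centre,low,up,left,right",proj("side",[tip,tip-[0,0,.005],tip+[0,0,.005],tip+e,tip-e]).round(1).tolist())
E
```

```text
cols 280..299
180 [138 139 141 138 142 142 137 138 139 150  83  43  50  67 147 145 139 139
 138 135]
181 [141 139 138 135 141 132 133 137 139 149  70  40  39  97 146 143 138 136
 135 139]
182 [137 139 138 140 137 139 138 140 144 127  62  38  37 119 141 142 139 142
 140 141]
183 [138 139 137 141 137 137 139 142 146  78  46  44  73 147 144 145 141 145
 142 137]
184 [138 139 138 135 138 139 141 142 127  52  46  35 123 149 147 138 141 134
 136 135]
185 [138 138 141 140 141 142 137 149  85  46  48  37 117 141 138 140 140 140
 143 137]
186 [137 136 136 138 141 136 134 148 117  60  41  72 139 141 138 137 143 139
 137 136]
187 [136 135 136 137 141 139 144 128 109 112  64 122 146 144 143 139 136 140
 142 137]
188 [136 135 139 140 139 140 141 100 107 108  73 148 152 145 148 139 144 138
 143 140]
189 [140 137 135 134 133 137 144 103 108 101  50  23  59  51  85 112 139 143
 144 140]
190 [143 139 137 134 137 143 124 105 110  88  39  38  44  39  49 100 108  88
  81 116]
191 [137 140 135 138 138 140 107 105 109  67  42  49  49  46 112 107 109  96
  76  69]
192 [130 128 137 139 143 116  70  57  86  
[... 339 characters left out ...]
113  57  41  36  39  37  33  31  32  38  37
  37  29]
197 [102 105 108 107 105 109 110  93  51  38  37  35  36  40  33  39  34  42
  37  46]
0.1335 top [[318.06 148.92]] side centre,low,up,left,right [[287.2, 193.3], [287.3, 194.6], [287.0, 192.0], [285.4, 193.1], [288.9, 193.5]]
0.1355 top [[318.07 148.77]] side centre,low,up,left,right [[287.1, 192.8], [287.2, 194.1], [287.0, 191.5], [285.4, 192.6], [288.8, 193.0]]
0.1375 top [[318.07 148.62]] side centre,low,up,left,right [[287.0, 192.3], [287.2, 193.6], [286.9, 191.0], [285.3, 192.1], [288.8, 192.5]]
0.1395 top [[318.07 148.46]] side centre,low,up,left,right [[287.0, 191.8], [287.1, 193.1], [286.9, 190.4], [285.3, 191.6], [288.7, 192.0]]
```

The tip's upper rim is at side row 191.5, which puts the rod axis at z≈135 to 135.5. It needs to go up about 2.3 mm and +3 mm in x. I'll advance slowly and watch the force.

Emit:
drive_tool:
  deltas:
    - {"linear":[3,0,2.3],"twist":0,"claw":0.0}
    - {"linear":[3,0,2.3],"twist":0,"claw":0.0}
    - {"linear":[3.3,4,2.3],"twist":0,"claw":0.0}
    - {"linear":[3.6,8,2.3],"twist":0,"claw":0.0}
    - {"linear":[3.9,11,2.3],"twist":0,"claw":0.0}
    - {"linear":[4.1,13,2.3],"twist":0,"claw":0.0}
    - {"linear":[4.2,15,2.3],"twist":0,"claw":0.0}
    - {"linear":[4.4,17,2.3],"twist":0,"claw":0.0}
    - {"linear":[4.5,19,2.3],"twist":0,"claw":0.0}
    - {"linear":[4.7,21,2.3],"twist":0,"claw":0.0}
    - {"linear":[4.7,21,2.3],"twist":0,"claw":0.0}

```text
clock: 4.72
position: [0.5744, -0.1039, 0.1336]
ee_rot: [-0.0, 0.735, 0.678, 0.0]
contact_force: [0.5, 1.1, -1.0]
width: 0.0078
gripper_force: 58.6
```

No contact force with the tip about 7 mm past the face, so it has entered. I'll correct slightly and go on.

Emit:
drive_tool:
  deltas:
    - {"linear":[-1.0,0,-1.0],"twist":0,"claw":0.0}
    - {"linear":[-0.8,3,-1.0],"twist":0,"claw":0.0}
    - {"linear":[-0.5,7,-1.0],"twist":0,"claw":0.0}
    - {"linear":[-0.1,11,-1.0],"twist":0,"claw":0.0}
    - {"linear":[0.2,15,-1.0],"twist":0,"claw":0.0}
    - {"linear":[0.6,20,-1.0],"twist":0,"claw":0.0}
    - {"linear":[1.0,25,-1.0],"twist":0,"claw":0.0}
    - {"linear":[1.4,30,-1.0],"twist":0,"claw":0.0}
    - {"linear":[1.4,30,-1.0],"twist":0,"claw":0.0}

```text
clock: 5.47
position: [0.5758, -0.073, 0.1326]
ee_rot: [-0.0, 0.734, 0.679, 0.0]
contact_force: [0.1, -0.3, -1.4]
width: 0.0075
gripper_force: 58.6
```

Emit:
drive_tool:
  deltas:
    - {"linear":[0.5,6,0],"twist":0,"claw":0.0}
    - {"linear":[1.0,12,0],"twist":0,"claw":0.0}
    - {"linear":[1.5,18,0],"twist":0,"claw":0.0}
    - {"linear":[2.0,25,0],"twist":0,"claw":0.0}
    - {"linear":[2.6,32,0],"twist":0,"claw":0.0}
    - {"linear":[3.2,39,0],"twist":0,"claw":0.0}
    - {"linear":[3.8,46,0],"twist":0,"claw":0.0}
    - {"linear":[4.3,53,0],"twist":0,"claw":0.0}
    - {"linear":[4.5,56,0],"twist":0,"claw":0.0}
    - {"linear":[4.5,56,0],"twist":0,"claw":0.0}
    - {"linear":[4.5,56,0],"twist":0,"claw":0.0}
    - {"linear":[4.5,56,0],"twist":0,"claw":0.0}

```text
clock: 6.47
position: [0.5804, -0.0185, 0.1326]
ee_rot: [0.0, 0.735, 0.678, -0.0]
contact_force: [0.3, 0.4, -0.9]
width: 0.0072
gripper_force: 58.6
```

```bash
python3 - <<'E'
from h import *
import cv2
a=eyes.get_image("side")[:,:,::-1];b=eyes.get_image("top")[:,:,::-1]
A=cv2.resize(a[150:260,240:350],(400,400),interpolation=cv2.INTER_CUBIC)
B=cv2.resize(b[95:205,250:360],(400,400),interpolation=cv2.INTER_CUBIC)
cv2.imwrite("pics/p3.png",cv2.convertScaleAbs(np.hstack([A,B]),alpha=1.5))
E
```

```text
(no output)
```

View pics/p3.png

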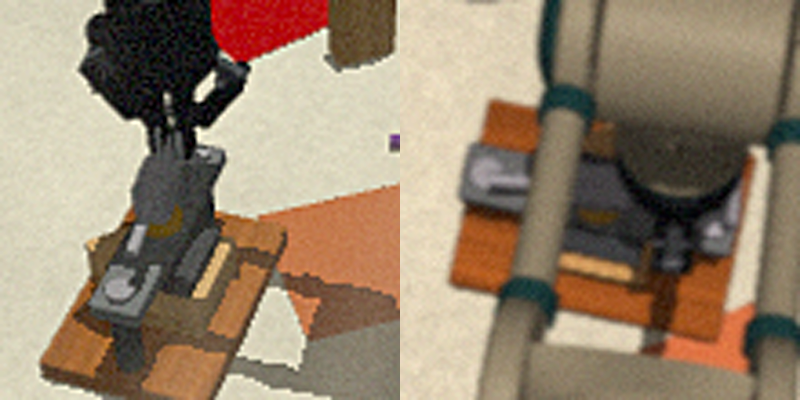

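The rod shows on the near side of the head: side crop (138,238), top crop (495,180). The bar is through. Next I compute arc waypoints about the screw axis.

```bash
python3 - <<'E'
import numpy as np
C=np.array([584,33.]);p=np.array([580.4,-18.5]);v=p-C;th0=np.arctan2(v[1],v[0]);r=np.hypot(*v)
print(np.degrees(th0),r)
for k in range(0,175,6):
    a=th0-np.radians(k);q=C+r*np.array([np.cos(a),np.sin(a)])-p;print(k,q.round(1),round(-np.radians(k),1))
E
```

```text
-93.99863733055572 51.625671908460426
0 [0. 0.] -0.0
6 [-5.4  0.7] -0.1
12 [-10.6   1.9] -0.2
18 [-15.7   3.6] -0.3
24 [-20.6   5.9] -0.4
30 [-25.3   8.7] -0.5
36 [-29.6  12. ] -0.6
42 [-33.5  15.6] -0.7
48 [-37.1  19.7] -0.8
54 [-40.2  24.1] -0.9
60 [-42.8  28.9] -1.0
66 [-44.9  33.8] -1.2
72 [-46.5  39. ] -1.3
78 [-47.5  44.3] -1.4
84 [-48.   49.7] -1.5
90 [-47.9  55.1] -1.6
96 [-47.2  60.5] -1.7
102 [-46.   65.7] -1.8
108 [-44.3  70.8] -1.9
114 [-42.   75.7] -2.0
120 [-39.2  80.4] -2.1
126 [-35.9  84.7] -2.2
132 [-32.3  88.6] -2.3
138 [-28.2  92.2] -2.4
144 [-23.8  95.3] -2.5
150 [-19.   97.9] -2.6
156 [-14.1 100. ] -2.7
162 [ -8.9 101.6] -2.8
168 [ -3.6 102.6] -2.9
174 [  1.8 103.1] -3.0
```

Emit:
drive_tool:
  deltas:
    - {"linear":[0,0,0],"twist":0,"claw":0.2}
    - {"linear":[0,0,0],"twist":0,"claw":0.2}
    - {"linear":[0,0,0],"twist":0,"claw":0.2}
    - {"linear":[-5.4,0.7,-0.1],"twist":-6,"claw":0.2}
    - {"linear":[-10.6,1.9,-0.2],"twist":-12,"claw":0.2}
    - {"linear":[-15.7,3.6,-0.3],"twist":-18,"claw":0.2}
    - {"linear":[-20.6,5.9,-0.4],"twist":-24,"claw":0.2}
    - {"linear":[-25.3,8.7,-0.5],"twist":-30,"claw":0.2}
    - {"linear":[-29.6,12.0,-0.6],"twist":-36,"claw":0.2}
    - {"linear":[-33.5,15.6,-0.7],"twist":-42,"claw":0.2}
    - {"linear":[-37.1,19.7,-0.8],"twist":-48,"claw":0.2}
    - {"linear":[-40.2,24.1,-0.9],"twist":-54,"claw":0.2}

```text
clock: 7.57
position: [0.5412, 0.0049, 0.1325]
ee_rot: [0.001, 0.963, 0.268, 0.001]
contact_force: [1.9, -2.4, 2.2]
width: 0.0171
gripper_force: 1.1
```

Emit:
drive_tool:
  deltas:
    - {"linear":[-2.6,4.8,-0.1],"twist":-6,"claw":0.2}
    - {"linear":[-4.7,9.7,-0.2],"twist":-12,"claw":0.2}
    - {"linear":[-6.3,14.9,-0.3],"twist":-18,"claw":0.2}
    - {"linear":[-7.3,20.2,-0.4],"twist":-24,"claw":0.2}
    - {"linear":[-7.8,25.6,-0.5],"twist":-30,"claw":0.2}
    - {"linear":[-7.7,31.0,-0.6],"twist":-36,"claw":0.2}
    - {"linear":[-7.0,36.4,-0.7],"twist":-42,"claw":0.2}
    - {"linear":[-5.8,41.6,-0.8],"twist":-48,"claw":0.2}
    - {"linear":[-4.1,46.7,-0.9],"twist":-54,"claw":0.2}
    - {"linear":[-1.8,51.6,-1.0],"twist":-60,"claw":0.2}
    - {"linear":[1.0,56.3,-1.1],"twist":-66,"claw":0.2}
    - {"linear":[4.3,60.6,-1.2],"twist":-72,"claw":0.2}

```text
clock: 8.57
position: [0.5447, 0.0657, 0.131]
ee_rot: [0.001, 0.937, -0.349, 0.001]
contact_force: [-0.1, -2.8, 0.2]
width: 0.017
gripper_force: 1.1
```

```bash
python3 - <<'E'
from rig import sensors
s=sensors.get_state();print(s["qpos"])
E
```

```text
[-5.57061650e-03  3.22516860e-01  1.73260622e+00 -2.06799431e-03
  1.08581618e+00  2.27885590e+00]
```

Joint 6 is nearing its range, so I open the fingers a bit more and push the last stretch mostly by translation.

Emit:
drive_tool:
  deltas:
    - {"linear":[0,0,0],"twist":0,"claw":0.36}
    - {"linear":[0,0,0],"twist":0,"claw":0.36}
    - {"linear":[3.6,3.9,-0.1],"twist":-3,"claw":0.36}
    - {"linear":[7.7,7.5,-0.2],"twist":-6,"claw":0.36}
    - {"linear":[12.1,10.6,-0.3],"twist":-9,"claw":0.36}
    - {"linear":[16.9,13.2,-0.4],"twist":-12,"claw":0.36}
    - {"linear":[19.3,14.3,-0.4],"twist":-14,"claw":0.36}
    - {"linear":[21.8,15.3,-0.5],"twist":-14,"claw":0.36}
    - {"linear":[24.4,16.1,-0.5],"twist":-14,"claw":0.36}
    - {"linear":[27,16.9,-0.6],"twist":-14,"claw":0.36}

```text
clock: 9.4
position: [0.5699, 0.0835, 0.1295]
ee_rot: [0.001, 0.889, -0.458, -0.002]
contact_force: [-5.0, 0.7, 0.9]
width: 0.031
gripper_force: 1.8
```

```bash
python3 - <<'E'
from rig import sensors
s=sensors.get_state();print(s["qpos"],s["contact_force"],s["moment"])
E
```

```text
[2.43215137e-02 3.62836145e-01 1.67204293e+00 5.32786802e-04
 1.11014995e+00 2.54582819e+00] [-4.97875427  0.68430917  0.85164707] [ 0.15748366  0.7005791  -0.11680133]
```

Emit:
drive_tool:
  deltas:
    - {"linear":[2.5,0.6,0],"twist":0,"claw":0.36}
    - {"linear":[5,1.2,0],"twist":0,"claw":0.36}
    - {"linear":[7,1.5,0],"twist":0,"claw":0.36}
    - {"linear":[9,1.8,0],"twist":0,"claw":0.36}
    - {"linear":[9,1.8,0],"twist":0,"claw":0.36}

```text
clock: 9.82
position: [0.5795, 0.0854, 0.1297]
ee_rot: [0.0, 0.889, -0.458, -0.001]
contact_force: [-5.3, 1.9, 1.4]
width: 0.0308
gripper_force: 2.8
```

Emit:
drive_tool:
  deltas:
    - {"linear":[2,0.2,0],"twist":0,"claw":0.36}
    - {"linear":[4,0.3,0],"twist":0,"claw":0.36}
    - {"linear":[6,0.3,0],"twist":0,"claw":0.36}
    - {"linear":[8,0.3,0],"twist":0,"claw":0.36}
    - {"linear":[8,0.3,0],"twist":0,"claw":0.36}

```text
clock: 10.23
position: [0.5809, 0.0857, 0.1287]
ee_rot: [0.004, 0.889, -0.458, -0.008]
contact_force: [-17.3, 1.9, 7.1]
width: 0.0305
gripper_force: 8.4
```

It stopped hard: 17 N with only 1.4 mm moved of 8 commanded. I'll back off to free the rod and lift clear.

Emit:
drive_tool:
  deltas:
    - {"linear":[-4,0,0],"twist":0,"claw":0.36}
    - {"linear":[-8,0,0],"twist":0,"claw":0.4}
    - {"linear":[-12,0,0],"twist":0,"claw":0.5}
    - {"linear":[-12,0,0],"twist":0,"claw":0.5}
    - {"linear":[-12,0,6],"twist":0,"claw":0.5}
    - {"linear":[-12,0,16],"twist":0,"claw":0.5}
    - {"linear":[-12,0,35],"twist":0,"claw":0.5}
    - {"linear":[-12,0,60],"twist":0,"claw":0.5}
    - {"linear":[-12,0,90],"twist":0,"claw":0.5}
    - {"linear":[-20,0,120],"twist":5,"claw":0.5}
    - {"linear":[-50,0,135],"twist":10,"claw":0.5}
    - {"linear":[-85,0,140],"twist":15,"claw":0.5}

```text
clock: 11.23
position: [0.5071, 0.0852, 0.2744]
ee_rot: [-0.002, 0.942, -0.337, 0.005]
contact_force: [-0.1, -0.8, 0.5]
width: 0.0429
gripper_force: 0.0
```

Emit:
drive_tool:
  deltas:
    - {"linear":[-30,-30,10],"twist":0,"claw":0.5}
    - {"linear":[-60,-60,10],"twist":0,"claw":0.5}
    - {"linear":[-90,-90,10],"twist":0,"claw":0.5}
    - {"linear":[-120,-120,10],"twist":0,"claw":0.5}
    - {"linear":[-135,-150,10],"twist":0,"claw":0.5}
    - {"linear":[-135,-180,10],"twist":0,"claw":0.5}
    - {"linear":[-135,-180,10],"twist":0,"claw":0.5}

```text
clock: 11.82
position: [0.3687, -0.0996, 0.2818]
ee_rot: [0.002, 0.94, -0.341, 0.003]
contact_force: [1.1, -0.2, -1.3]
width: 0.0424
gripper_force: 0.0
```

```bash
python3 - <<'E'
from h import *
import cv2
a=eyes.get_image("side")[:,:,::-1];b=eyes.get_image("top")[:,:,::-1]
cv2.imwrite("pics/side4.png",a);cv2.imwrite("pics/top4.png",b)
A=cv2.resize(a[110:310,210:360],(300,400),interpolation=cv2.INTER_CUBIC)
B=cv2.resize(b[90:210,240:390],(500,400),interpolation=cv2.INTER_CUBIC)
cv2.imwrite("pics/p4.png",cv2.convertScaleAbs(np.hstack([A,B]),alpha=1.5))
for n,i,rs in(("top",b,[(215,95,250,130),(400,98,435,132),(425,185,465,222)]),("side",a,[(215,245,250,295),(258,148,285,180),(325,128,355,172)])):
    o=cv2.imread(f"pics/{n}0.png")
    for x0,y0,x1,y1 in rs: print(n,np.abs(o[y0:y1,x0:x1].astype(int)-i[y0:y1,x0:x1]).mean().round(1))
E
```

```text
top 7.7
top 7.1
top 6.6
side 5.0
side 5.6
side 5.6
```

View pics/p4.png

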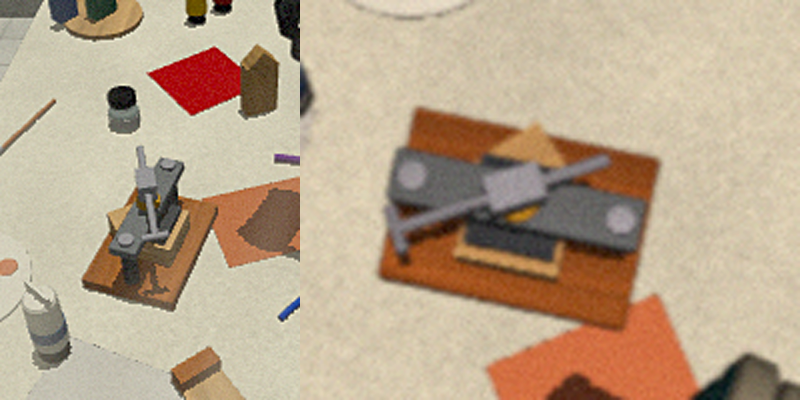

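The final view shows the bar sticking out both sides of the head, from the cross piece at (400,230) to the plain end at (607,160). Its yaw is about -71°, against -73° expected at the stop. The jar, tube and house have not moved. Handing in.

```bash
python3 -c "
from rig import manip
print(manip.sign_off())"
```

```text
the job is handed in; nothing more can be done
None
```

I handed the job in at about 12 s of the 67 s: the T-bar is through the screw head, sticking out on both sides, and the screw is wound to its hard stop. The bar was left in the hole, and the house, tube and jar look unmoved in the before and after pictures. The hand-in returned no verdict.

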